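# Hold a lid pull home in the gluing jig

### The arm

A 6-joint arm with a two-finger parallel gripper is mounted at the origin on the work surface. World frame = base frame: x ahead of the robot, y to its left, z up, the work surface at z = 0. Lengths are in m, angles in rad, forces in N, time in s.
With the tool pointing down it reaches from about 0.3 to 0.875 m from the base axis. Payload 4.2 kg.
Tool frame: the origin (TCP) lies on the centre line of the jaws, within the pads' length; the fingertips stand 19 mm ahead of it and the grasp point (between the pads) is the TCP; z points along the fingers, y is the line along which they close (so a half turn about z gives the same grasp; the last joint's range is limited). The gripper opens to 85 mm and grips with 20 to 120 N. Pads are 22 mm wide; open, the fingers measure 114 mm over their backs; the gripper's body (76 mm by 85 mm) begins 54 mm behind the grasp point. The pads swing forward as they close: fully open they stand 13 mm farther back than shut.
Start: joints at [1.141, 0.32, 1.565, -0, 1.257, -0.02], TCP at [0.229, 0.527, 0.25] pointing down, gripper open.
Joint ranges: [-3.11, 3.11], [-0.84, 2.01], [0.21, 2.61], [-1.34, 4.49], [0.05, 2.63], [-2.56, 2.56]. Speed limits (rad/s): [2.57, 2.57, 3.14, 3.14, 3.14, 3.14].

### API

Orientations are given as [roll, pitch, yaw] about the fixed x, y, z axes, in that order (R = Rz(yaw) Ry(pitch) Rx(roll)).
In Python, from workcell import robot, viewer, finish_job gives the robot as it stands. The module is installed in compiled form; this text tells all that it offers.
- The arm moves only by the tool play_rows, never from a script. Its argument "commands" is a list of rows, each an object with "travel": the shift along the tool's x, y, z in cm, a list of three; "angular": the turn, a rotation vector about the tool's x, y, z in degrees, a list of three; "fingers": the finger opening in cm, from 0 to 8.54. A call has exactly 10 rows; each row is the pose to reach, as a shift and turn from the pose commanded when the call began, along the tool's axes at that moment; what a row does not reach only later rows make up. A row lasts 1/10 s, in which the tool goes at most 50 mm and 8.59 degrees, less where a joint would pass 70% of its speed; a pose out of reach is approached as far as the arm can. A call with a gripper value outside its range is refused whole. The fingers move at their own pace and stop on an object; "squeeze" is the grip in N (left out, the last holds). Time passes only in rows, so rows that repeat a pose let the fingers close, or fill a call up. It gives the time, the measured TCP pose, the force, the opening and the grip force at its end, in the units of the state.
- robot.observe(): the state, without advancing time (a new reading comes with each control period).
- viewer.grab_frame(name): name is "scene" or "top" or "wrist"; returns a dict with "pixels" (420x560x3 uint8, red, green, blue), "depth" (420x560 float32, m along the optical axis (not along the pixel's ray), 0 where there is no reading), "fx", "fy", "cx", "cy" (pixels), "world_to_cam" (4x4, takes a point from world to camera coordinates); the wrist camera has in their place "hand_eye" (4x4, takes a point from camera to tool coordinates, whose origin is the TCP and whose axes are the flange's). Camera axes: x right, y down, z forward; pixel columns grow to the right and rows downward; lengths in m; the calibration is good to about 2 mm. A picture is of the moment at which its call begins: read the wrist's pose just before it.
- finish_job(): hands the job in; it is judged then, once.
The state is a dict: "clock": time; "joint_pos": joint angles; "joint_vel": joint speeds; "joint_torque": joint torques, N m; "eef_pos": TCP position; "orientation": TCP orientation; "wrist_force": force on the tool from outside, world axes, zero at the start; "torque": the same for the moment, N m; "width": finger opening in m; "gripper_force": force on a finger pad.
Only numpy, scipy, OpenCV 4.12 (cv2) and the standard library are available. Lean on these libraries where they do the work, as an engineer would, in place of code of your own. Each camera call takes 0.05 s, during which the arm holds its last target. There are 200 camera calls.

### The job

Glue-up at the box bench: first swing the jig's hinged stop bar down until it rests in its catch. Then take the narrow wooden pull (not the wide one), set it flat in the jig's channel with its rib along the channel, and press it along the channel against the sprung plunger until it is hard up against the closed stop bar. Finish while holding it pressed there - do not let go, the spring would push it back out - and leave everything else on the bench where it is.

Things in the scene. Friction and masses are not known exactly. Their poses are not given: they have to be found in the camera images.
- jig: Plywood gluing jig fixed to the table: base board 300 (its x) x 190 x 18 mm; origin under the board's centre, at table height. Its x axis is the pressing direction, away from the robot. On it, along x: a channel between two wooden walls, then the hinged stop bar across, then a wooden housing (x 100 to 145, 60 mm wide, top at z = 50) whose steel plunger points back at the robot.
- channel_bed (a point): Point on the bed, on the channel's centre line (jig x = -20, y = 0, z = 18 mm); axes as the jig's. The channel is 64 mm wide, open above and at both ends; its walls are 14 mm thick, 12 mm high (tops at jig z = 30) and run from jig x = -110 to +25 mm.
- stop_bar_hinge (a point): The stop bar's hinge axis, at jig x = 60, y = +80, z = 51 mm, between steel cheeks (tops at z = 60); the axis runs along the jig's x. The bar closes across the jig, towards -y, into a steel catch with cheeks (tops at z = 55) at jig y = -76 mm.
- stop_bar_tip (a point): Free end of the aluminium stop bar, on its centre line, 180 mm from the hinge axis. The bar is 10 mm thick (along jig x) and 18 mm high. Closed, it lies level along the jig's y, top face at z = 60, lower edge at z = 42, the face towards the robot at jig x = 55 mm; its end reaches about 20 mm past the catch.
- stop_bar (a joint): Angle of the stop bar, rad: 0 = down, resting in its catch; 1.57 = upright. It starts partly open, leaning over the channel. A stiff hinge (about 0.13 N m of friction): it stays where it is left and takes 1 to 3 N near its end to push down.
- plunger (a joint): How far the plunger is pressed in, m: 0 = fully out, grows as it is pushed along the jig's +x; a spring returns it (3 N at 0, plus 0.3 N per mm). It reads 0.020 (9 N) when the pull is against the closed stop bar; the plunger by itself could go on to 0.032.
- plunger_nose (a point): Centre of the plunger's flat round nose (18 mm across), fully out at jig x = 35, y = 0, z = 29 mm, so it meets the front of the pull's base.
- pull: The narrow pull: plain pale wood, 60 to 130 g, an upside-down T in section. Base 70 (x) x 56 (y) x 20 mm; on it a rib 70 long (x), 20 thick (y), 35 high; overall height 55 mm. Origin at the centre of its underside, x along the rib; both ends alike. It stands on its base on the table. Pressed home, its front end meets the bar at rib height, its origin at jig x = 20 mm.
- wide_pull: The other pull, left alone: same wood, shape and rib, but its base is 86 mm wide and does not fit the channel. Origin at the centre of its underside.
- round_knob: Turned wooden knob, 32 mm across, 31 mm high; bystander. Origin at its underside.
- glue_tin: Glue tin, 76 mm across, 90 mm high; bystander. Origin at its underside.
- tub: Open wooden tub, 150 mm across, 85 mm high; bystander. Origin at its underside.
- brush: Hand brush lying flat; bystander.
- batten: Wooden batten 200 x 25 x 12 mm lying flat; bystander. Origin at the centre of its underside.
- pin_jar: Small closed jar, 56 mm across, 65 mm high; bystander. Origin at its underside.
- spatula: Spatula lying flat; bystander.
Not all that is in view belongs to the job. Leave any green look-alike of the pull alone.

How it is judged:
On the way, in this order (a step that is already met when the one before it is completed fails the run):
1. the stop bar is swung down into its catch, while the plunger is still out (value of joint stop_bar below 0.04 rad and value of joint plunger below 0.004 m), for 0.2 s.
2. the narrow pull is pressed along the channel, plunger in, hard against the closed stop bar (value of joint stop_bar below 0.04 rad and value of joint plunger between 0.017 and 0.024 m and y of pull in the frame of jig between -0.008 and 0.008 m and z of pull in the frame of jig between 0.014 and 0.022 m and angle between pull's own z axis and vertical below 0.1 rad and angle between the x axis of pull and the x axis of jig, either way round below 0.12 rad and contact force between pull and stop_bar above 1 N and contact force between pull and plunger above 4 N and contact force between any of the fingers, the arm and pull above 2 N), for 0.3 s.
At the end, for the whole second after the job is handed in: Robot still presses the narrow pull home: bar under 0.04 rad, plunger in 17-24 mm and pushing over 4 N, pull on the bar with over 1 N and on the robot with over 2 N, flat on the bed (within 4 mm, tilt under 0.1 rad), within 8 mm of the channel centre line and 0.12 rad of its direction (all of step 2); the arm keeps its last pose, push and grip.
It fails at once if something else on the bench was moved more than 30 mm (distance of any of wide_pull, round_knob, glue_tin, tub, brush, batten, pin_jar, spatula from where it was at the start of the episode above 0.03 m).
It also fails if it takes over 72 s, if anything falls off the work surface, if the arm or the gripper's body presses on something with over 40 N, if the wrist force passes 120 N, or if a joint passes its speed limit or range.

## Working session

There is one attempt and no reset: what is moved stays moved. The work goes in short steps, Python scripts to look and compute and a tool call to move; the robot and the scene stay as the last step left them, time stands still between calls to the robot, and variables do not carry over. Pictures are saved under pics/ and viewed, at most 10 in all, crops included, and the job is handed in when it is done.

Besides the shell and the picture viewer there is one more tool, called after "Emit:" as name(argument=value, ...) on one line, values as JSON. play_rows: Moves the arm, as the interface text tells. Its arguments: {"type":"object","properties":{"commands":{"type":"array","items":{"type":"object","properties":{"travel":{"type":"array","items":{"type":"number"}},"angular":{"type":"array","items":{"type":"number"}},"fingers":{"type":"number"}}}},"squeeze":{"type":"number"}},"required":["commands"]}

```bash
mkdir -p pics
python3 - <<'E'
from workcell import robot, viewer
import cv2, numpy as np
print(robot.observe())
for n in ("scene","top"):
    f=viewer.grab_frame(n); np.savez(n+".npz",**f)
    cv2.imwrite(f"pics/{n}0.png",f["pixels"][:,:,::-1])
    print(n,f["fx"],f["fy"],f["cx"],f["cy"],np.round(f["world_to_cam"],4).tolist())
E
```

```text
{'clock': 0.0, 'joint_pos': array([ 1.14105198e+00,  3.20290722e-01,  1.56566286e+00,  4.34822982e-06,
        1.25740765e+00, -1.99694891e-02]), 'joint_vel': array([-0.00032151, -0.0018084 ,  0.00049173, -0.00045966,  0.00079146,
       -0.00175513]), 'joint_torque': array([ 1.62984732e-03, -4.15513480e+01, -2.34169579e+01,  2.33009841e-04,
        8.06709548e-03,  1.75971707e-05]), 'eef_pos': array([0.22888043, 0.52700397, 0.24948919]), 'orientation': array([-3.13982451e+00, -3.94484989e-05,  2.73181642e+00]), 'wrist_force': array([-0.0448915 , -0.67061867,  0.35663671]), 'torque': array([ 0.00555043,  0.019705  , -0.01516041]), 'gripper_force': 0.0, 'width': 0.0855551714244486}
scene 442.7387016000599 442.7387016000599 280.9641358673379 210.61301810721068 [[0.7525, 0.6585, -0.013, -0.3769], [0.4932, -0.5765, -0.6515, -0.2349], [-0.4365, 0.4838, -0.7586, 1.5318], [0.0, 0.0, 0.0, 1.0]]
top 416.1361972868882 416.1361972868882 279.8761820095278 208.3287595904174 [[-0.0087, -0.9998, 0.0188, -0.0158], [-0.9872, 0.0056, -0.1595, 0.563], [0.1594, -0.02, -0.987, 1.2586], [0.0, 0.0, 0.0, 1.0]]
```

View pics/top0.png

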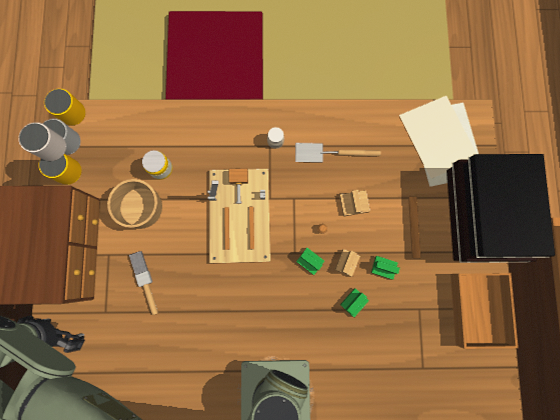

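View pics/scene0.png

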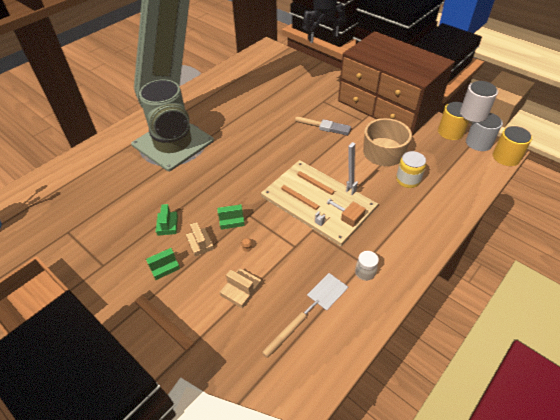

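The top view shows the jig with board corners near (209,170), (268,168), (271,262) and (210,264). The steep stop bar is at about (213,188), with its hinge on the left (+y).

Things that could be taken for the pull:
- Pale piece at (348,262).
- Pale piece at (354,203), which looks wider.
- Green look-alikes at (310,260), (385,267) and (354,302), which I reject.

Next I measure these and check the choice in a close crop.

```bash
cat > h.py <<'E'
import numpy as np, cv2
def cloud(f,T=None):
    d=f["depth"]; v,u=np.mgrid[:d.shape[0],:d.shape[1]]
    P=np.stack([(u-f["cx"])/f["fx"]*d,(v-f["cy"])/f["fy"]*d,d],-1)
    if T is None: T=np.linalg.inv(f["world_to_cam"])
    W=P@T[:3,:3].T+T[:3,3]; W[d<=0]=np.nan; return W
def ray(f,uv,z):
    T=np.linalg.inv(f["world_to_cam"]); r=T[:3,:3]@np.array([(uv[0]-f["cx"])/f["fx"],(uv[1]-f["cy"])/f["fy"],1])
    c=T[:3,3]; return c+r*(z-c[2])/r[2]
def rect(P):
    (c,s,a)=cv2.minAreaRect((P[:,:2]*1000).astype(np.float32)); return np.round(c,1),np.round(s,1),round(a,1)
E
python3 - <<'E'
from h import *
f=dict(np.load("top.npz")); W=cloud(f); im=f["pixels"]
hsv=cv2.cvtColor(im,cv2.COLOR_RGB2HSV)
print("table z",np.nanmedian(W[280:300,200:300,2]))
for n,(u0,u1,v0,v1) in dict(A=(332,364,244,282),B=(334,374,184,222)).items():
    w=W[v0:v1,u0:u1].reshape(-1,3)
    b=w[w[:,2]>.012]; r=w[w[:,2]>.04]
    print(n,"all",rect(b),"rib",rect(r),len(r),np.nanmax(w[:,2]))
w=W[160:272,200:278].reshape(-1,3); b=w[(w[:,2]>.01)&(w[:,2]<.026)]
print("board",rect(b))
for c in [(209,170),(268,168),(271,262),(210,264)]: print(ray(f,c,.018).round(4))
w=W[150:270,195:280]; m=w[...,2]>.07; print("bar hi pts",m.sum()); print(w[m].round(3)[:25].tolist())
T=np.vstack([cv2.resize(im[150:290,195:395],None,fx=4,fy=4,interpolation=cv2.INTER_CUBIC)])
cv2.imwrite("pics/crop0.png",T[:,:,::-1])
g=dict(np.load("scene.npz")); S=cloud(g); w=S[130:215,325:372]; m=w[...,2]>.07; q=w[m]; q=q[q[:,2]<.3]; print("scene bar",len(q)); print(q[np.argsort(q[:,2])][::max(1,len(q)//15)].round(3).tolist())
E
```

```text
table z 0.0008018373166182036
A all (array([ 393.7, -230.2]), array([56.8, 70.6]), 66.3) rib (array([ 393.9, -229.9]), array([20.4, 69.4]), 66.3) 167 0.06316669152317456
B all (array([ 584. , -260.1]), array([70.3, 87.9]), 8.4) rib (array([ 583.8, -259.8]), array([69.9, 21. ]), 7.9) 163 0.0645342572382277
board (array([547. , 122.4]), array([299.5, 212.5]), 1.5)
[0.6943 0.208  0.018 ]
[0.7002 0.017  0.018 ]
[0.3971 0.0089 0.018 ]
[0.3924 0.1994 0.018 ]
bar hi pts 99
[[0.609, 0.169, 0.231], [0.609, 0.167, 0.231], [0.609, 0.164, 0.228], [0.608, 0.161, 0.232], [0.61, 0.159, 0.225], [0.609, 0.156, 0.23], [0.609, 0.154, 0.227], [0.606, 0.17, 0.229], [0.606, 0.167, 0.232], [0.606, 0.164, 0.229], [0.606, 0.161, 0.23], [0.606, 0.159, 0.23], [0.607, 0.157, 0.224], [0.607, 0.154, 0.225], [0.604, 0.17, 0.227], [0.604, 0.167, 0.228], [0.603, 0.164, 0.233], [0.603, 0.161, 0.23], [0.604, 0.159, 0.227], [0.603, 0.156, 0.232], [0.605, 0.154, 0.224], [0.602, 0.17, 0.224], [0.602, 0.167, 0.226], [0.602, 0.165, 0.225], [0.601, 0.162, 0.226]]
scene bar 316
[[0.567, 0.36, 0.07], [0.615, 0.182, 0.076], [0.537, 0.374, 0.081], [0.533, 0.373, 0.084], [0.609, 0.178, 0.089], [0.609, 0.175, 0.103], [0.611, 0.17, 0.119], [0.61, 0.169, 0.136], [0.606, 0.166, 0.15], [0.605, 0.165, 0.162], [0.614, 0.17, 0.175], [0.613, 0.16, 0.189], [0.606, 0.157, 0.201], [0.609, 0.156, 0.214], [0.614, 0.164, 0.226], [0.609, 0.166, 0.232]]
```

View pics/crop0.png

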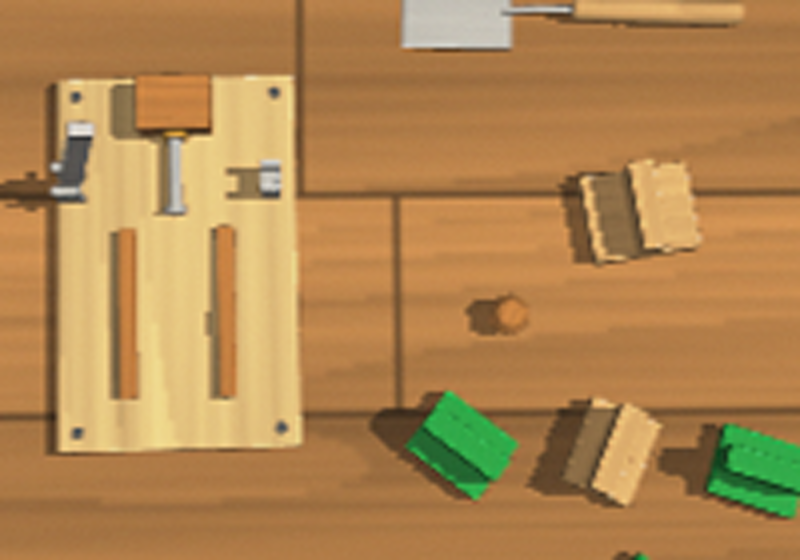

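The crop settles it. The piece at top-view (348,262) measures 57 x 71 mm, so it is the narrow pull. The one at (354,203) is 88 mm wide, so it is the wide one. The jig is at about (0.546, 0.108) with yaw 1.5°, and the bar stands at about 81°. First move: close the fingers and go to the bar's +y side.

Emit:
play_rows(commands=[{"travel": [-4.5, -1, 0], "angular": [0, 0, -3], "fingers": 0}, {"travel": [-9, -2, 0], "angular": [0, 0, -6], "fingers": 0}, {"travel": [-13.5, -3, 0], "angular": [0, 0, -9], "fingers": 0}, {"travel": [-18, -4, 0], "angular": [0, 0, -12], "fingers": 0}, {"travel": [-22.5, -5, 0], "angular": [0, 0, -15], "fingers": 0}, {"travel": [-27, -6, 0], "angular": [0, 0, -18], "fingers": 0}, {"travel": [-31.5, -7, 0], "angular": [0, 0, -21], "fingers": 0}, {"travel": [-36, -8, 0], "angular": [0, 0, -23], "fingers": 0}, {"travel": [-40.5, -9, 0], "angular": [0, 0, -25], "fingers": 0}, {"travel": [-44.9, -9.6, 0], "angular": [0, 0, -25], "fingers": 0}])

```text
clock: 1.1
eef_pos: [0.6038, 0.2587, 0.2499]
orientation: [-3.141, -0.001, -3.115]
wrist_force: [-0.8, 1.0, 0.4]
width: -0.0
gripper_force: 0.0
```

```bash
cat >> h.py <<'E'
from scipy.spatial.transform import Rotation as Ro
def pose(s):
    T=np.eye(4); T[:3,:3]=Ro.from_euler('xyz',s["orientation"]).as_matrix(); T[:3,3]=s["eef_pos"]; return T
def go(s,p,yaw):  # travel cm, angular deg from measured pose
    T=pose(s); R=Ro.from_euler('xyz',[np.pi,0,np.radians(yaw)]).as_matrix()
    return (T[:3,:3].T@(np.array(p)-T[:3,3])*100).round(2),np.degrees(Ro.from_matrix(T[:3,:3].T@R).as_rotvec()).round(2)
E
python3 - <<'E'
from h import *
from workcell import robot,viewer
s=robot.observe(); print(s["eef_pos"],s["orientation"],s["clock"],s["wrist_force"],s["width"],s["joint_pos"].round(2))
f=viewer.grab_frame("wrist"); np.savez("w1.npz",**f); print(f["hand_eye"].round(3).tolist())
cv2.imwrite("pics/w1.png",f["pixels"][:,:,::-1])
g=viewer.grab_frame("scene"); S=cloud(g); 
q=S[100:215,325:372].reshape(-1,3); q=q[(q[:,2]>.07)&(q[:,2]<.24)&(q[:,0]>.58)&(q[:,1]<.2)]
print(len(q), np.polyfit(q[:,2],q[:,1],1))
W=cloud(viewer.grab_frame("top")).reshape(-1,3); q=W[(abs(W[:,0]-.603)<.03)&(W[:,1]>.2)&(W[:,1]<.32)&(W[:,2]>.1)];print(q[:,2].min() if len(q) else None)
E
```

```text
[0.60379779 0.25871411 0.24987917] [-3.14126944e+00 -9.99888597e-04 -3.11508505e+00] 1.1 [-0.83426748  0.98884752  0.43035563] -8.761917914140816e-06 [ 0.39  0.45  1.36  0.    1.33 -1.21]
[[-0.0, -0.947, -0.322, 0.084], [1.0, -0.0, -0.0, -0.001], [0.0, -0.322, 0.947, -0.124], [0.0, 0.0, 0.0, 1.0]]
249 [-0.15418594  0.19435419]
0.24210778751327533
```

View pics/w1.png

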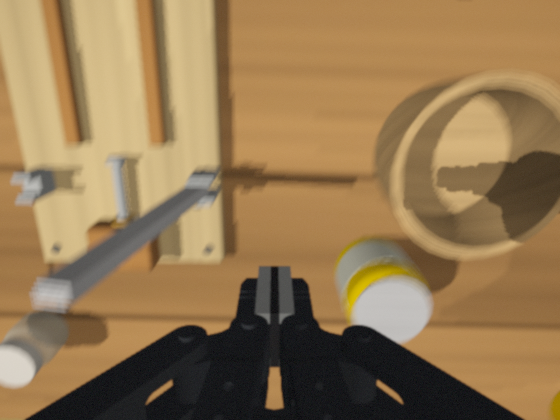

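The wrist view shows the bar leaning from its hinge (205,185) to its tip (50,290), with the closed narrow fingertips to its +y side. Next I sweep it down along its arc.

Emit:
play_rows(commands=[{"travel": [0.2, -2.9, 1.5], "angular": [0, 0, 0], "fingers": 0}, {"travel": [0.2, -5.4, 3.0], "angular": [0, 0, 0], "fingers": 0}, {"travel": [0.2, -6.9, 3.0], "angular": [0, 0, 0], "fingers": 0}, {"travel": [0.2, -7.8, 3.0], "angular": [0, 0, 0], "fingers": 0}, {"travel": [0.2, -9.2, 3.3], "angular": [0, 0, 0], "fingers": 0}, {"travel": [0.2, -10.6, 3.6], "angular": [0, 0, 0], "fingers": 0}, {"travel": [0.2, -11.8, 4.0], "angular": [0, 0, 0], "fingers": 0}, {"travel": [0.2, -13.0, 4.6], "angular": [0, 0, 0], "fingers": 0}, {"travel": [0.2, -14.2, 5.2], "angular": [0, 0, 0], "fingers": 0}, {"travel": [0.2, -15.3, 5.9], "angular": [0, 0, 0], "fingers": 0}])

```text
clock: 2.25
eef_pos: [0.6048, 0.1065, 0.1907]
orientation: [3.141, 0.0, -3.115]
wrist_force: [0.2, 0.5, -0.3]
width: 0.0001
gripper_force: 0.3
```

Run:
```python
from h import *
from workcell import robot,viewer
s=robot.observe(); print(s["eef_pos"],s["wrist_force"])
f=viewer.grab_frame("scene")
im=cv2.resize(f["pixels"][60:270,230:510],None,fx=2,fy=2); cv2.imwrite("pics/s2.png",im[:,:,::-1])
```

```text
[0.60477605 0.10645739 0.1907369 ] [ 0.15764067  0.52978494 -0.29902395]
```

View pics/s2.png

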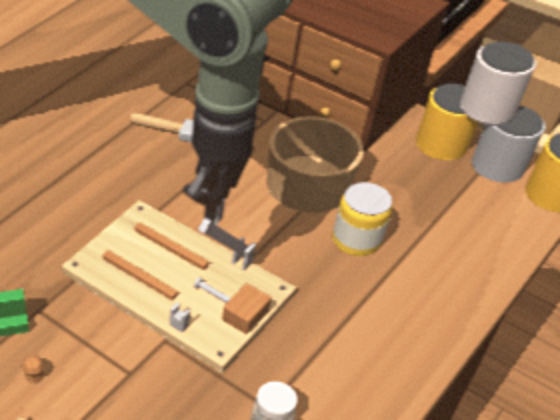

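The bar is following the fingers, now about halfway down with its tip near crop (205,230). I continue down to the catch.

Emit:
play_rows(commands=[{"travel": [0, -1.0, 0.8], "angular": [0, 0, 0], "fingers": 0}, {"travel": [0, -2.0, 1.7], "angular": [0, 0, 0], "fingers": 0}, {"travel": [0, -2.8, 2.7], "angular": [0, 0, 0], "fingers": 0}, {"travel": [0, -3.6, 3.8], "angular": [0, 0, 0], "fingers": 0}, {"travel": [0, -4.3, 4.9], "angular": [0, 0, 0], "fingers": 0}, {"travel": [0, -4.8, 6.1], "angular": [0, 0, 0], "fingers": 0}, {"travel": [0, -5.5, 7.8], "angular": [0, 0, 0], "fingers": 0}, {"travel": [0, -5.8, 9.3], "angular": [0, 0, 0], "fingers": 0}, {"travel": [0, -6.0, 10.6], "angular": [0, 0, 0], "fingers": 0}, {"travel": [0, -6.0, 11.2], "angular": [0, 0, 0], "fingers": 0}])

```text
clock: 3.3
eef_pos: [0.6056, 0.047, 0.0782]
orientation: [-3.141, -0.002, -3.115]
wrist_force: [-7.7, -2.2, 30.4]
width: -0.0004
gripper_force: 15.6
```

Emit:
play_rows(commands=[{"travel": [0, 0, -2], "angular": [0, 0, 0], "fingers": 0}, {"travel": [0, 0, -6], "angular": [0, 0, 0], "fingers": 0}, {"travel": [2, -2, -10], "angular": [0, 0, 2], "fingers": 0}, {"travel": [5, -6, -13], "angular": [0, 0, 5], "fingers": 0}, {"travel": [8, -10, -15], "angular": [0, 0, 9], "fingers": 3}, {"travel": [11, -14, -15], "angular": [0, 0, 13], "fingers": 5}, {"travel": [14, -17.5, -15], "angular": [0, 0, 17], "fingers": 5}, {"travel": [17, -21, -15], "angular": [0, 0, 21], "fingers": 5}, {"travel": [20, -24.5, -13], "angular": [0, 0, 25], "fingers": 5}, {"travel": [21.9, -27.1, -11], "angular": [0, 0, 25.2], "fingers": 5}])

```text
clock: 4.3
eef_pos: [0.3933, -0.2309, 0.1898]
orientation: [-3.141, 0.003, 2.726]
wrist_force: [0.5, -0.2, -0.5]
width: 0.05
gripper_force: 0.0
```

Run:
```python
from h import *
from workcell import robot,viewer
s=robot.observe(); print(s["eef_pos"],s["orientation"],s["width"],s["clock"])
f=viewer.grab_frame("wrist"); cv2.imwrite("pics/w3.png",f["pixels"][:,:,::-1])
W=cloud(f,pose(s)@f["hand_eye"]); hsv=cv2.cvtColor(f["pixels"],cv2.COLOR_RGB2HSV)
ng=~((hsv[...,0]>40)&(hsv[...,0]<90)&(hsv[...,1]>100)); 
m=ng&(W[...,2]>.045)&(W[...,2]<.062)&(abs(W[...,0]-.394)<.06)&(abs(W[...,1]+.23)<.06)
print("rib",m.sum(),rect(W[m]),np.median(W[m][:,2]))
t=viewer.grab_frame("top"); T=cloud(t)
q=T.reshape(-1,3); q=q[(abs(q[:,0]-.606)<.02)&(q[:,1]>0)&(q[:,1]<.2)&(q[:,2]>.035)&(q[:,2]<.3)]
b=q[(q[:,1]>.04)&(q[:,1]<.16)]; print("bar",len(b),np.polyfit(b[:,1],b[:,2],1),rect(b),q[:,2].max())
print("y ext",q[:,1].min(),q[:,1].max(), go(s,[.394,-.230,.045],156.3))
```

```text
[ 0.39332124 -0.23086465  0.1898086 ] [-3.14094649e+00  3.12621839e-03  2.72647415e+00] 0.05001276443002544 4.3
rib 2509 (array([ 395.8, -231.3]), array([19.7, 70.1]), 66.9) 0.05543899079059139
bar 173 [-0.02459957  0.05968296] (array([603.8, 100.9]), array([118.1,  33.1]), 87.8) 0.06720875671901694
y ext 0.013879597577584845 0.1993420763224589 (array([ 0.02,  0.12, 14.48]), array([-0.04,  0.18, -0.08]))
```

View pics/w3.png

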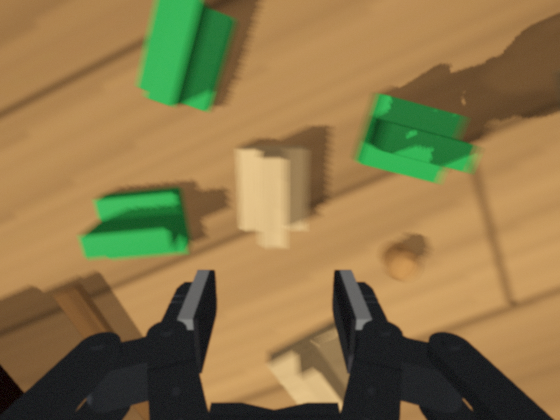

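The narrow pull is at wrist (270,195) with its rib at (273,200), and the three green look-alikes and the knob stand clear of it. The bar is down. Next I descend and grip the rib.

Emit:
play_rows(commands=[{"travel": [-0.2, 0.1, 2], "angular": [0, 0, -0.7], "fingers": 4.5}, {"travel": [-0.2, 0.1, 5], "angular": [0, 0, -0.7], "fingers": 4.5}, {"travel": [-0.2, 0.1, 8], "angular": [0, 0, -0.7], "fingers": 4.5}, {"travel": [-0.2, 0.1, 11], "angular": [0, 0, -0.7], "fingers": 4.5}, {"travel": [-0.2, 0.1, 13], "angular": [0, 0, -0.7], "fingers": 4.5}, {"travel": [-0.2, 0.1, 14.5], "angular": [0, 0, -0.7], "fingers": 4.5}, {"travel": [-0.2, 0.1, 14.5], "angular": [0, 0, -0.7], "fingers": 4.5}, {"travel": [-0.2, 0.1, 14.5], "angular": [0, 0, -0.7], "fingers": 1}, {"travel": [-0.2, 0.1, 14.5], "angular": [0, 0, -0.7], "fingers": 1}, {"travel": [-0.2, 0.1, 14.5], "angular": [0, 0, -0.7], "fingers": 1}], squeeze=50)

```text
clock: 5.4
eef_pos: [0.3978, -0.2295, 0.0454]
orientation: [-3.141, 0.003, 2.741]
wrist_force: [0.7, -0.2, 1.7]
width: 0.0191
gripper_force: 49.3
```

Emit:
play_rows(commands=[{"travel": [0, 0, -3], "angular": [0, 0, 0], "fingers": 1}, {"travel": [0, 0, -7], "angular": [0, 0, 0], "fingers": 1}, {"travel": [0.2, 2, -11], "angular": [0, 0, -1], "fingers": 1}, {"travel": [0.6, 6.5, -12], "angular": [0, 0, -4], "fingers": 1}, {"travel": [1, 11, -12], "angular": [0, 0, -8], "fingers": 1}, {"travel": [1.5, 16, -12], "angular": [0, 0, -12], "fingers": 1}, {"travel": [2, 21, -12], "angular": [0, 0, -16], "fingers": 1}, {"travel": [2.4, 26, -12], "angular": [0, 0, -20], "fingers": 1}, {"travel": [2.8, 31, -12], "angular": [0, 0, -23], "fingers": 1}, {"travel": [3.2, 35.2, -12], "angular": [0, 0, -24.4], "fingers": 1}])

```text
clock: 6.4
eef_pos: [0.5052, 0.11, 0.165]
orientation: [3.141, 0.001, -3.114]
wrist_force: [-0.3, 0.2, -0.8]
width: 0.0191
gripper_force: 49.3
```

Run:
```python
from h import *
from workcell import robot,viewer
s=robot.observe(); print(s["eef_pos"],s["orientation"],s["width"],s["clock"],s["wrist_force"])
f=viewer.grab_frame("wrist"); cv2.imwrite("pics/w4.png",f["pixels"][:,:,::-1]); np.savez("w4.npz",**f,T=pose(s))
W=cloud(f,pose(s)@f["hand_eye"])
# wall tops: z 27-34 mm, in jig area
m=(W[...,2]>.0265)&(W[...,2]<.034)&(abs(W[...,0]-.5)<.08)
for lo,hi in ((.05,.10),(.115,.18)):
    k=m&(W[...,1]>lo)&(W[...,1]<hi); print("wall",k.sum(),rect(W[k]),np.polyfit(W[k][:,0],W[k][:,1],1))
m=(W[...,2]>.056)&(W[...,2]<.063)&(W[...,0]>.58)&(W[...,0]<.63)&(W[...,1]<.19); print("bar",m.sum(),rect(W[m]))
t=viewer.grab_frame("top"); np.savez("t4.npz",**t)
```

```text
[0.50516892 0.10997286 0.16496393] [ 3.14111371e+00  1.42782803e-03 -3.11440796e+00] 0.01910266698495225 6.4 [-0.30001598  0.19387709 -0.77508689]
wall 1602 (array([470.7,  70. ]), array([59.8, 14.3]), 0.9) [0.00931032 0.0658222 ]
wall 1581 (array([469.1, 147.9]), array([59.6, 14.2]), 1.3) [0.02496734 0.13589363]
bar 12 (array([597.5, 111.9]), array([  2.8, 147.2]), 1.3)
```

View pics/w4.png

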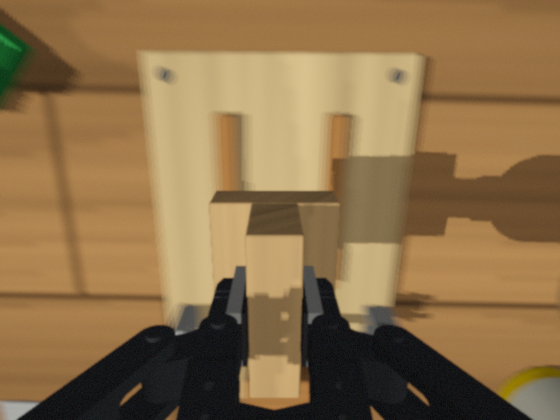

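The wrist view shows the pull held squarely over the channel. The base spans columns 210-340, the walls are at (228,150) and (342,150), and the centre line matches within 1 mm. I lower it.

Emit:
play_rows(commands=[{"travel": [0, 0, 2], "angular": [0, 0, 0], "fingers": 1}, {"travel": [0, 0, 4], "angular": [0, 0, 0], "fingers": 1}, {"travel": [0, 0, 6], "angular": [0, 0, 0], "fingers": 1}, {"travel": [0, 0, 7.5], "angular": [0, 0, 0], "fingers": 1}, {"travel": [0, 0, 8.5], "angular": [0, 0, 0], "fingers": 1}, {"travel": [0, 0, 9.2], "angular": [0, 0, 0], "fingers": 1}, {"travel": [0, 0, 9.6], "angular": [0, 0, 0], "fingers": 1}, {"travel": [0, 0, 9.9], "angular": [0, 0, 0], "fingers": 1}, {"travel": [0, 0, 10.1], "angular": [0, 0, 0], "fingers": 1}, {"travel": [0, 0, 10.1], "angular": [0, 0, 0], "fingers": 1}])

```text
clock: 7.5
eef_pos: [0.505, 0.1075, 0.0636]
orientation: [3.141, 0.001, -3.117]
wrist_force: [0.5, -0.2, -1.7]
width: 0.0193
gripper_force: 49.6
```

Emit:
play_rows(commands=[{"travel": [0, 0.2, 0], "angular": [0, 0, 0], "fingers": 1}, {"travel": [-0.5, 0.2, 0], "angular": [0, 0, 0], "fingers": 1}, {"travel": [-1.3, 0.2, 0], "angular": [0, 0, 0], "fingers": 1}, {"travel": [-2.1, 0.2, 0], "angular": [0, 0, 0], "fingers": 1}, {"travel": [-2.9, 0.2, 0], "angular": [0, 0, 0], "fingers": 1}, {"travel": [-3.7, 0.2, 0], "angular": [0, 0, 0], "fingers": 1}, {"travel": [-4.3, 0.2, 0], "angular": [0, 0, 0], "fingers": 1}, {"travel": [-4.9, 0.2, 0], "angular": [0, 0, 0], "fingers": 1}, {"travel": [-5.4, 0.2, 0], "angular": [0, 0, 0], "fingers": 1}, {"travel": [-5.4, 0.2, 0], "angular": [0, 0, 0], "fingers": 1}], squeeze=70)

```text
clock: 8.5
eef_pos: [0.5558, 0.1106, 0.0637]
orientation: [-3.141, -0.008, -3.117]
wrist_force: [-11.6, 0.2, 12.3]
width: 0.0184
gripper_force: 75.3
```

Run:
```python
from h import *
from workcell import robot,viewer
s=robot.observe(); print(s["eef_pos"],s["orientation"],s["wrist_force"],s["torque"])
t=viewer.grab_frame("scene")
cv2.imwrite("pics/s5.png",cv2.resize(t["pixels"][110:260,250:450],None,fx=4,fy=4,interpolation=cv2.INTER_CUBIC)[:,:,::-1])
```

```text
[0.55577571 0.11060142 0.0637403 ] [-3.14130189 -0.00818528 -3.11736133] [-11.63105817   0.21742706  12.34955742] [ 0.0352188   1.72127808 -0.04640077]
```

View pics/s5.png

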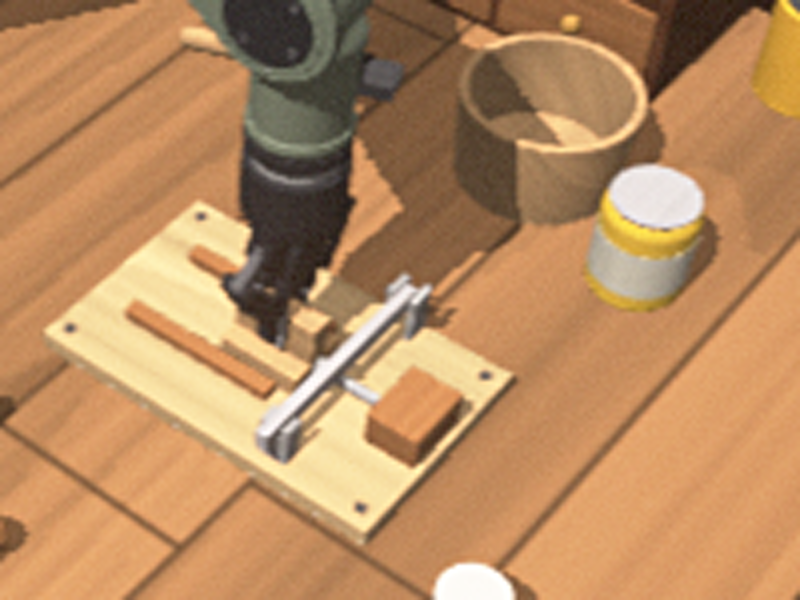

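The pull is flat in the channel and meeting the plunger, with its rib end at crop (310,335). The closed bar lies across from (415,295) to (275,435). I press on in small steps.

Emit:
play_rows(commands=[{"travel": [-0.2, 0, -0.02], "angular": [0, 0, 0], "fingers": 1}, {"travel": [-0.4, 0, -0.04], "angular": [0, 0, 0], "fingers": 1}, {"travel": [-0.6, 0, -0.04], "angular": [0, 0, 0], "fingers": 1}, {"travel": [-0.8, 0, -0.04], "angular": [0, 0, 0], "fingers": 1}, {"travel": [-0.9, 0, -0.04], "angular": [0, 0, 0], "fingers": 1}, {"travel": [-1.0, 0, -0.04], "angular": [0, 0, 0], "fingers": 1}, {"travel": [-1.1, 0, -0.04], "angular": [0, 0, 0], "fingers": 1}, {"travel": [-1.2, 0, -0.04], "angular": [0, 0, 0], "fingers": 1}, {"travel": [-1.2, 0, -0.04], "angular": [0, 0, 0], "fingers": 1}, {"travel": [-1.2, 0, -0.04], "angular": [0, 0, 0], "fingers": 1}])

```text
clock: 9.55
eef_pos: [0.5651, 0.1108, 0.0639]
orientation: [-3.141, -0.014, -3.117]
wrist_force: [-16.3, 0.2, 15.7]
width: 0.0187
gripper_force: 75.7
```

Emit:
play_rows(commands=[{"travel": [-0.1, 0, -0.02], "angular": [0, 0, 0], "fingers": 1}, {"travel": [-0.2, 0, -0.03], "angular": [0, 0, 0], "fingers": 1}, {"travel": [-0.3, 0, -0.03], "angular": [0, 0, 0], "fingers": 1}, {"travel": [-0.4, 0, -0.03], "angular": [0, 0, 0], "fingers": 1}, {"travel": [-0.5, 0, -0.03], "angular": [0, 0, 0], "fingers": 1}, {"travel": [-0.5, 0, -0.03], "angular": [0, 0, 0], "fingers": 1}, {"travel": [-0.5, 0, -0.03], "angular": [0, 0, 0], "fingers": 1}, {"travel": [-0.5, 0, -0.03], "angular": [0, 0, 0], "fingers": 1}, {"travel": [-0.5, 0, -0.03], "angular": [0, 0, 0], "fingers": 1}, {"travel": [-0.5, 0, -0.03], "angular": [0, 0, 0], "fingers": 1}])

```text
clock: 10.55
eef_pos: [0.5695, 0.1109, 0.064]
orientation: [-3.141, -0.015, -3.117]
wrist_force: [-16.4, -0.2, 15.1]
width: 0.0188
gripper_force: 75.7
```

Run:
```python
from h import *
from workcell import robot,viewer
s=robot.observe(); print(s["eef_pos"],s["wrist_force"])
t=viewer.grab_frame("scene")
cv2.imwrite("pics/s6.png",cv2.resize(t["pixels"][170:235,300:380],None,fx=8,fy=8,interpolation=cv2.INTER_CUBIC)[:,:,::-1])
f=viewer.grab_frame("wrist"); W=cloud(f,pose(s)@f["hand_eye"]); T=np.linalg.inv(pose(s))
m=(W[...,2]>.066)&(W[...,2]<.08)&(abs(W[...,1]-.11)<.016)&(W[...,0]>.5)&(W[...,0]<.62)
print("rib top",m.sum(),rect(W[m]),np.percentile(W[m],[1,50,99],axis=0).round(4).tolist())
f4=dict(np.load("w4.npz")); L=cloud(f4,f4["hand_eye"]); L2=cloud(f,f["hand_eye"])
for l in (L,L2):  # rib rear edge in tool frame
    k=(abs(l[...,1])<.006)&(l[...,2]>-.02)&(l[...,2]<.0)&(l[...,0]>.0)&(l[...,0]<.06); print(np.percentile(l[k][:,0],[50,90,99]).round(4),np.percentile(l[k][:,2],[5,50,95]).round(4))
```

```text
[0.56951433 0.11088555 0.0640152 ] [-16.4224999   -0.19347648  15.05624643]
rib top 10153 (array([568.2, 110.2]), array([71.1, 32. ]), 1.0) [[0.5331, 0.0957, 0.0671], [0.559, 0.1101, 0.074], [0.6018, 0.1242, 0.079]]
[0.0215 0.0359 0.0365] [-0.0111 -0.0101 -0.0049]
[0.0216 0.036  0.0366] [-0.011  -0.01   -0.0051]
```

View pics/s6.png

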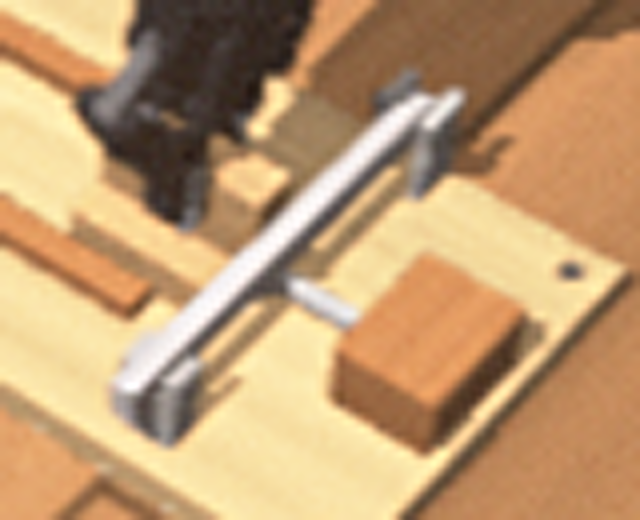

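The rib has not slipped in the grip and its front, at crop (255,190), is almost touching the bar. A few mm more.

Emit:
play_rows(commands=[{"travel": [-0.1, 0, 0], "angular": [0, 0, 0], "fingers": 1}, {"travel": [-0.2, 0, 0], "angular": [0, 0, 0], "fingers": 1}, {"travel": [-0.3, 0, 0], "angular": [0, 0, 0], "fingers": 1}, {"travel": [-0.3, 0, 0], "angular": [0, 0, 0], "fingers": 1}, {"travel": [-0.3, 0, 0], "angular": [0, 0, 0], "fingers": 1}, {"travel": [-0.3, 0, 0], "angular": [0, 0, 0], "fingers": 1}, {"travel": [-0.3, 0, 0], "angular": [0, 0, 0], "fingers": 1}, {"travel": [-0.3, 0, 0], "angular": [0, 0, 0], "fingers": 1}, {"travel": [-0.3, 0, 0], "angular": [0, 0, 0], "fingers": 1}, {"travel": [-0.3, 0, 0], "angular": [0, 0, 0], "fingers": 1}])

```text
clock: 11.65
eef_pos: [0.5716, 0.1109, 0.064]
orientation: [-3.141, -0.017, -3.117]
wrist_force: [-20.2, 0.4, 17.0]
width: 0.019
gripper_force: 76.1
```

Emit:
play_rows(commands=[{"travel": [-0.1, 0, 0], "angular": [0, 0, 0], "fingers": 1}, {"travel": [-0.2, 0, 0], "angular": [0, 0, 0], "fingers": 1}, {"travel": [-0.2, 0, 0], "angular": [0, 0, 0], "fingers": 1}, {"travel": [-0.2, 0, 0], "angular": [0, 0, 0], "fingers": 1}, {"travel": [-0.2, 0, 0], "angular": [0, 0, 0], "fingers": 1}, {"travel": [-0.2, 0, 0], "angular": [0, 0, 0], "fingers": 1}, {"travel": [-0.2, 0, 0], "angular": [0, 0, 0], "fingers": 1}, {"travel": [-0.2, 0, 0], "angular": [0, 0, 0], "fingers": 1}, {"travel": [-0.2, 0, 0], "angular": [0, 0, 0], "fingers": 1}, {"travel": [-0.2, 0, 0], "angular": [0, 0, 0], "fingers": 1}])

```text
clock: 12.65
eef_pos: [0.5717, 0.1109, 0.0641]
orientation: [-3.141, -0.021, -3.117]
wrist_force: [-24.2, 1.1, 20.7]
width: 0.0189
gripper_force: 76.6
```

The TCP has stopped while the force rises, so the pull is hard on the bar. I add a little margin and hold.

Emit:
play_rows(commands=[{"travel": [-0.05, 0, -0.02], "angular": [0, 0, 0], "fingers": 1}, {"travel": [-0.1, 0, -0.04], "angular": [0, 0, 0], "fingers": 1}, {"travel": [-0.15, 0, -0.05], "angular": [0, 0, 0], "fingers": 1}, {"travel": [-0.15, 0, -0.05], "angular": [0, 0, 0], "fingers": 1}, {"travel": [-0.15, 0, -0.05], "angular": [0, 0, 0], "fingers": 1}, {"travel": [-0.15, 0, -0.05], "angular": [0, 0, 0], "fingers": 1}, {"travel": [-0.15, 0, -0.05], "angular": [0, 0, 0], "fingers": 1}, {"travel": [-0.15, 0, -0.05], "angular": [0, 0, 0], "fingers": 1}, {"travel": [-0.15, 0, -0.05], "angular": [0, 0, 0], "fingers": 1}, {"travel": [-0.15, 0, -0.05], "angular": [0, 0, 0], "fingers": 1}])

```text
clock: 13.65
eef_pos: [0.5718, 0.1109, 0.0642]
orientation: [-3.14, -0.025, -3.118]
wrist_force: [-25.9, 0.0, 20.5]
width: 0.0188
gripper_force: 76.5
```

Run:
```python
from h import *
from workcell import robot,viewer
s=robot.observe(); print(s["eef_pos"],s["wrist_force"],s["orientation"])
t=viewer.grab_frame("scene")
cv2.imwrite("pics/s7.png",cv2.resize(t["pixels"][170:235,300:380],None,fx=8,fy=8,interpolation=cv2.INTER_CUBIC)[:,:,::-1])
f=viewer.grab_frame("wrist"); l=cloud(f,f["hand_eye"])
k=(abs(l[...,1])<.006)&(l[...,2]>-.02)&(l[...,2]<.0)&(l[...,0]>.0)&(l[...,0]<.06); print(np.percentile(l[k][:,0],[50,90,99]).round(4),np.percentile(l[k][:,2],[5,50,95]).round(4))
```

```text
[0.57178781 0.11091655 0.06415717] [-25.8733       0.02911039  20.49154891] [-3.14041167 -0.02452005 -3.11753334]
[0.0216 0.036  0.0366] [-0.0109 -0.01   -0.0048]
```

View pics/s7.png

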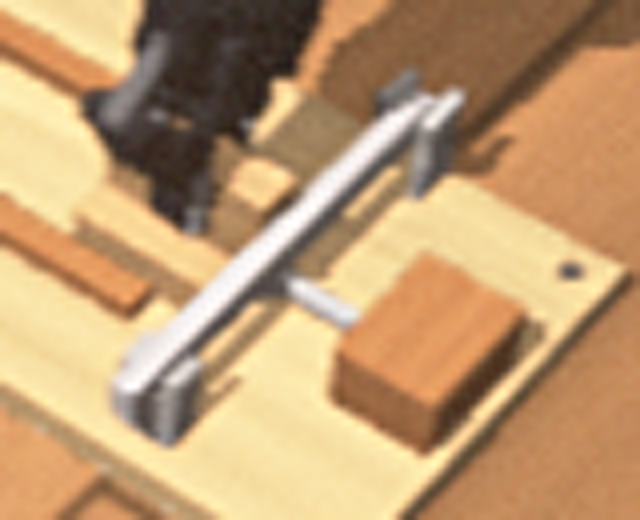

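The pull's rib end, at crop (270,200), is against the closed bar, the grip has not slipped and the force is steady. I hand it in.

```bash
python3 -c "
from workcell import finish_job
print(finish_job())"
```

```text
the job is handed in; nothing more can be done
None
```

I handed the job in at about 14 s with the stop bar closed and the narrow pull held pressed against it; the hand-in gave no verdict, and I did not measure the plunger depth or the force on the bar directly.

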